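Seat a furniture foot in the clamping jig, then clamp it

TASK

Put the wooden furniture foot into the pocket of the clamping jig, neck up, and while the clamp is still open press it down, past the stiff lift-out plate, until you feel it sit solid on the hidden depth stop: hold it there a moment with a firm push of about 20 newtons, never more than 35. Then swing the hinged clamp over until its rubber pad just rests on top of the foot, without forcing it, and let go. Leave the other things on the bench where they are.

Things in the scene. Friction and masses are not known exactly. Their poses are not given: they have to be found in the camera images.
- foot: Loose brown wooden furniture foot, about 110 g, 68 mm tall: a plinth 64 mm along its x by 46 mm along its y, 26 mm high (lowest 4 mm stepped in to 60 x 42), and centred on it a square neck 32 x 32 mm, 42 mm high, to grip by. Origin: centre of the underside, z up. It starts upright on the bench and fits the pocket either way round, its x along the jig's x.
- jig: Fixed plywood jig. Origin: on the bench right under the pocket's centre; x runs along the jig towards its hinge end, y across, z up. Base board 12 mm thick, 240 mm along x (-100 to +140), 110 mm along y. Pocket walls 12 mm thick, top 48 mm above the bench; inside 67 mm along x, 49 mm along y. Steel hinge cheeks at x = 92 to 118 mm, 44 mm wide over all, 134 mm tall.
- pocket_mouth (a point): Pocket centre, level with the wall tops. Inside, a steel lift-out plate, top 37 to 39 mm above the bench, bears the foot's weight, slides down under about 8 N and stays where left, no spring. The true seat, hidden ledges at the pocket's ends, is set anywhere from 14 to 33 mm above the bench: not readable, only felt as the push rises well past 8 N with no more travel.
- clamp (a joint): Hinge angle of the steel clamp arm, rad: 0 = level over the pocket (pad 90 mm above the bench), grows as it opens upwards; starts at 1.7 to 1.95, past upright, leaning away from the pocket. Stays where left; about 2 N at the handle moves it. With the foot fully home it closes to between -0.09 and 0.12. Arm 18 mm wide, 12 mm thick.
- clamp_hinge (a point): Point on the hinge axis, in the jig's middle plane: jig frame (95, 0, 121) mm. The axis runs along the jig's y.
- clamp_handle (a point): Centre of the cross handle at the clamp arm's end, 170 mm from the hinge axis: a dark round bar 14 mm thick, 88 mm long, along the jig's y; the arm takes the middle 18 mm, 35 mm is free on each side. Closed, it is 75 mm from the pocket's centre, away from the hinge, about 121 mm above the bench. Fixed to the arm, it turns with it.
- clamp_foot (a point): Centre of the lower face of the clamp's round rubber pad (18 mm across), 95 mm along the arm from the hinge axis and 31 mm below the arm's middle line; closed, it lies over the pocket's centre.
- tin: Bystander: paint tin, 84 mm across, 100 mm tall, origin at its underside.
- brush: Bystander: paint brush lying on the bench.
- sanding: Bystander: cork sanding block 100 x 60 x 30 mm.
- jar: Bystander: white ceramic pot, 70 mm across, 80 mm tall.
There are look-alikes about, which are no part of the job. What is meant by the foot is not turquoise or yellow, and is the larger of those in its own colour.

How it is judged:
On the way:
1. with the clamp still open, the foot, in the pocket and upright, is pressed solid on the depth stop (load on the jig above 14 N, more than the lift-out plate can carry) for 0.2 s (x of foot in the frame of jig between -0.004 and 0.004 m and y of foot in the frame of jig between -0.004 and 0.004 m and angle between foot's own z axis and vertical below 0.06 rad and z of foot in the frame of jig below 0.0345 m and contact force between foot and jig above 14 N and value of joint clamp above 1 rad), for 0.2 s.
At the end, for the whole second after the job is handed in: The foot stands upright in the pocket (within 4 mm of its centre, its underside less than 34.5 mm above the bench), the clamp is closed over it (angle below 0.15 rad) with its pad within 3 mm of the foot's top and within 10 mm of its middle, all at rest (x of foot in the frame of jig between -0.004 and 0.004 m and y of foot in the frame of jig between -0.004 and 0.004 m and angle between foot's own z axis and vertical below 0.06 rad and z of foot in the frame of jig below 0.0345 m and z of clamp_foot in the frame of foot below 0.071 m and horizontal distance between clamp_foot and foot below 0.01 m and value of joint clamp below 0.15 rad and linear speed of foot below 0.01 m/s and velocity of joint clamp below 0.05 rad/s); the robot touches nothing.
It fails at once if with the clamp off it, the foot is pressed against the jig with more than 35 N (value of joint clamp above 0.3 rad and contact force between foot and jig above 35 N).
It fails at once if the clamp forces the foot with more than 50 N (50 N by the pad from above and 50 N by the seat from below, 100 N in sum) (contact force between foot and jig above 100 N).
It fails at once if the paint tin, brush, sanding block or ceramic pot is moved by more than 30 mm (distance of any of tin, brush, sanding, jar from where it was at the start of the episode above 0.03 m).
It also fails if it takes over 72 s, if anything falls off the work surface, if the arm or the gripper's body presses on something with over 40 N, if the wrist force passes 120 N, or if a joint passes its speed limit or range.

ROBOT

A 7-joint arm with a two-finger parallel gripper is mounted at the origin on the work surface. World frame = base frame: x ahead of the robot, y to its left, z up, the work surface at z = 0. Lengths are in m, angles in rad, forces in N, time in s.
With the tool pointing down it reaches from about 0.4 to 0.85 m from the base axis. Payload 10.4 kg.
Tool frame: the origin (TCP) lies midway between the tips of the shut fingers; the grasp point (between the pads) lies 19 mm behind it; z points along the fingers, y is the line along which they close (so a half turn about z gives the same grasp; the last joint's range is limited). The gripper opens to 87 mm and grips with 3 to 60 N. Pads are 19 mm wide; open, the fingers measure 117 mm over their backs; the gripper's body (75 mm by 190 mm) begins 51 mm behind the grasp point.
Start: joints at [1.098, 0.332, -0.065, 1.46, 0.022, 1.35, -0.088], TCP at [0.272, -0.563, 0.223] pointing down, gripper open.
Joint ranges: [-2.6, 2.6], [-0.5, 2.12], [-1.47, 1.34], [0.16, 2.42], [-1.27, 4.41], [0.06, 2.06], [-2.6, 2.6]. Speed limits (rad/s): [2.22, 2.22, 2.79, 2.79, 3.14, 3.14, 3.14].

INTERFACE

Orientations are given as a unit quaternion [x, y, z, w].
In Python, from bench import r gives the robot as it stands.
- The arm moves only by the tool arm_command, never from a script. Its arguments are lists of equal length, an entry for each row: "xyz": the shift along the world's x, y, z in m, a list of three; "rot": the turn, a rotation vector about the world's x, y, z in rad, a list of three. In form: {"xyz": [[tx, ty, tz], ...], "rot": [[ax, ay, az], ...]}. A call has 1 to 20 rows; each row is the pose to reach, as a shift and turn from the pose commanded when the call began; what a row does not reach only later rows make up. A row lasts 1/12 s, in which the tool goes at most 41.7 mm and 7.16 degrees, less where a joint would pass 70% of its speed; a pose out of reach is approached as far as the arm can. A call with a gripper value outside its range is refused whole. "grip" is the opening, from 0 (shut) to 1 (fully open), set as the call begins (left out, the last holds). The fingers move at their own pace and stop on an object; "squeeze" is the grip in N (left out, the last holds). Time passes only in rows, so rows that repeat a pose let the fingers close. It gives the time, the measured TCP pose, the force, the opening and the grip force at its end, in the units of the state.
- r.read_state(): the state, without advancing time (a new reading comes with each control period).
- r.camera(name): name is "scene" or "side" or "wrist"; returns the picture (384x512x3 uint8, red, green, blue); there is no depth.
- r.camera_model(name): a dict with "fx", "fy", "cx", "cy" (pixels), "T" (4x4, takes a point from camera to world coordinates). Camera axes: x right, y up, looking along -z (the intrinsics and any distortion apply to the point x, -y, -z); pixel columns grow to the right and rows downward; lengths in m; the calibration is good to about 2 mm. The wrist camera is an equidistant fisheye: a pixel r from the principal point sees the ray r / f radians off the axis. A picture is of the moment at which its call begins: read the wrist's pose just before it. camera_model takes no time and is no camera call; for the wrist camera it gives the pose at the moment of the call.
- r.close_job(): hands the job in; it is judged then, once.
Trained networks look in the newest picture that a camera, given by its name, has taken for a name from the list of things; names that differ only in an ending like _2 or _b are one class to them, and where a whole thing is asked for, a point or a joint stands for the part that bears it (a point fixed in the world has none). Each returns a list of dicts, best first, with "conf" (0 to 1); they miss things now and then, are a little off and sometimes report something else, mostly with a low value. They report only what shows in the picture. A call takes as long as a camera call. They do not tell look-alikes from the thing itself.
- r.look_for(label, camera): "at" ([x, y, z] in m, in the coordinates of the camera as it stood for that picture, good to about 4 mm: the middle of the surface that is visible of it).
- r.spot_point(label, camera): "at" ([x, y, z] in m, in the coordinates of the camera as it stood for that picture, good to about 4 mm: a listed point, or the origin of a listed thing).
The state is a dict: "time": time; "joint_positions": joint angles; "joint_vel": joint speeds; "joint_torque": joint torques, N m; "ee_pos": TCP position; "eef_rot": TCP orientation; "ft_force": force on the tool from outside, world axes, zero at the start; "torque": the same for the moment, N m; "width": finger opening in m; "grip_force": force on a finger pad.
Only numpy, scipy, OpenCV 4.12 (cv2) and the standard library are available. Lean on these libraries where they do the work, as an engineer would, in place of code of your own. Each camera call takes 0.05 s, during which the arm holds its last target. There are 200 camera calls.

## Working session

There is one attempt and no reset: what is moved stays moved. The work goes in short steps, Python scripts to look and compute and a tool call to move; the robot and the scene stay as the last step left them, time stands still between calls to the robot, and variables do not carry over. Pictures are saved under pics/ and viewed, at most 10 in all, crops included, and the job is handed in when it is done.

Besides the shell and the picture viewer there is one more tool, called after ">>>" as a command line: name --argument value ..., lists and objects as JSON in quotes. arm_command: Moves the arm, as the interface text tells. Its arguments: {"type":"object","properties":{"xyz":{"type":"array"},"rot":{"type":"array"},"grip":{"type":"number"},"squeeze":{"type":"number"}},"required":["xyz","rot"]}

```bash
mkdir -p pics; ls
cat > h.py <<'E'
from bench import r
import numpy as np, cv2
np.set_printoptions(precision=4,suppress=True)
def w(cam,p):
    T=np.array(r.camera_model(cam)["T"]); return (T@np.r_[p,1])[:3]
def px(cam,P):
    m=r.camera_model(cam); p=np.linalg.inv(np.array(m["T"]))@np.r_[P,1]
    return m["fx"]*p[0]/-p[2]+m["cx"], m["fy"]*p[1]/p[2]+m["cy"]
def ray(cam,u,v,z):
    m=r.camera_model(cam);T=np.array(m["T"]); d=T[:3,:3]@np.array([(u-m["cx"])/m["fx"],-(v-m["cy"])/m["fy"],-1])
    o=T[:3,3]; return o+d*(z-o[2])/d[2]
def save(cam,n):
    im=r.camera(cam); cv2.imwrite(f"pics/{n}.png",im[:,:,::-1]); return im
E
python3 - <<'E'
from h import *
ims=[]
for c in("scene","side"):
    im=save(c,c); ims.append(im)
    m=r.camera_model(c); print(c,m["fx"],m["cx"],m["cy"],np.array(m["T"])[:3,3],[k for k in m])
    for l in("foot","jig","tin","brush","sanding","jar"):
        for d in r.spot_point(l,c)[:4]: print(l,"spot",round(d["conf"],2),w(c,d["at"]),np.array(px(c,w(c,d["at"]))))
    for l in("pocket_mouth","clamp_hinge","clamp_handle","clamp_foot"):
        for d in r.spot_point(l,c)[:2]: print(l,round(d["conf"],2),w(c,d["at"]),np.array(px(c,w(c,d["at"]))))
cv2.imwrite("pics/both.png",cv2.resize(np.vstack(ims),None,fx=.78,fy=.78)[:,:,::-1])
s=r.read_state(); print(s["time"],s["ee_pos"],s["eef_rot"],s["ft_force"],s["width"])
E
```

```text
pics
scene 480.68596055074556 255.37230420843264 193.6137017227211 [1.2519 0.9403 0.9966] ['fx', 'fy', 'cx', 'cy', 'T']
foot spot 0.63 [ 0.5966 -0.3369  0.0018] [206.4294 186.6693]
foot spot 0.62 [0.497  0.1138 0.0465] [307.2026 235.9902]
foot spot 0.6 [ 0.5098 -0.2934  0.0032] [233.2228 184.7264]
foot spot 0.58 [ 0.5721 -0.1278  0.0024] [243.2939 214.3324]
jig spot 0.94 [0.4977 0.1172 0.0022] [306.6489 247.6559]
tin spot 0.76 [0.7402 0.0539 0.0001] [228.3778 266.3148]
brush spot 0.89 [ 0.7363 -0.2214 -0.0031] [186.5526 217.5758]
sanding spot 0.82 [ 0.4161 -0.4527 -0.0006] [232.2872 158.9608]
jar spot 0.64 [ 0.7198  0.2993 -0.0028] [283.6817 319.7053]
pocket_mouth 0.88 [0.4994 0.1128 0.0473] [306.4078 235.8842]
clamp_hinge 0.94 [0.5016 0.2092 0.121 ] [329.3377 235.0472]
clamp_foot 0.81 [0.5001 0.1891 0.2205] [328.6134 202.7781]
side 368.60940472179755 254.37301160227034 187.179704953156 [0.508  0.5342 0.744 ] ['fx', 'fy', 'cx', 'cy', 'T']
foot spot 0.59 [ 0.5954 -0.2238  0.0014] [248.2763 176.1294]
foot spot 0.56 [ 0.5973 -0.3406 -0.0013] [251.0951 150.5759]
foot spot 0.5 [ 0.7308 -0.226   0.0055] [201.9062 172.4202]
jig spot 0.76 [ 0.498   0.113  -0.0011] [277.9183 283.5907]
jig spot 0.48 [ 0.5956 -0.2232 -0.001 ] [248.2151 176.8704]
tin spot 0.95 [0.7419 0.0557 0.0026] [176.4753 254.5541]
brush spot 0.68 [ 0.7311 -0.2293  0.0047] [202.0478 171.8424]
sanding spot 0.78 [ 0.4224 -0.4511 -0.0044] [306.8451 131.7639]
jar spot 0.65 [ 0.7233  0.2994 -0.001 ] [157.7684 362.6316]
pocket_mouth 0.79 [0.5023 0.1166 0.044 ] [276.5268 274.3056]
clamp_hinge 0.66 [0.4994 0.2092 0.1212] [277.5139 296.9071]
clamp_handle 0.92 [0.5051 0.2322 0.2895] [276.8089 255.5885]
1.1 [ 0.2718 -0.5629  0.2226] [0.9748 0.223  0.     0.0001] [-0.207   0.2136 -0.4851] 0.08716413665609062
```

View pics/both.png

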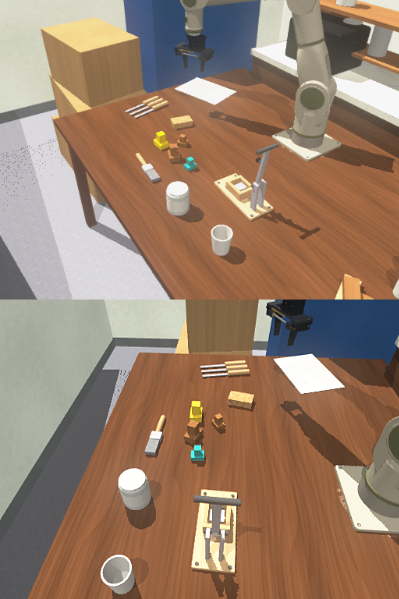

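View crop.

Run:
```python
from h import *
a=cv2.imread("pics/scene.png")[140:270,170:350]; b=cv2.imread("pics/side.png")[120:215,185:325]
a=cv2.resize(a,(800,578//1),interpolation=cv2.INTER_CUBIC)
cv2.imwrite("pics/ca.png",a); cv2.imwrite("pics/cb.png",cv2.resize(b,(800,543),interpolation=cv2.INTER_CUBIC))
```

```text
(no output)
```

View pics/cb.png

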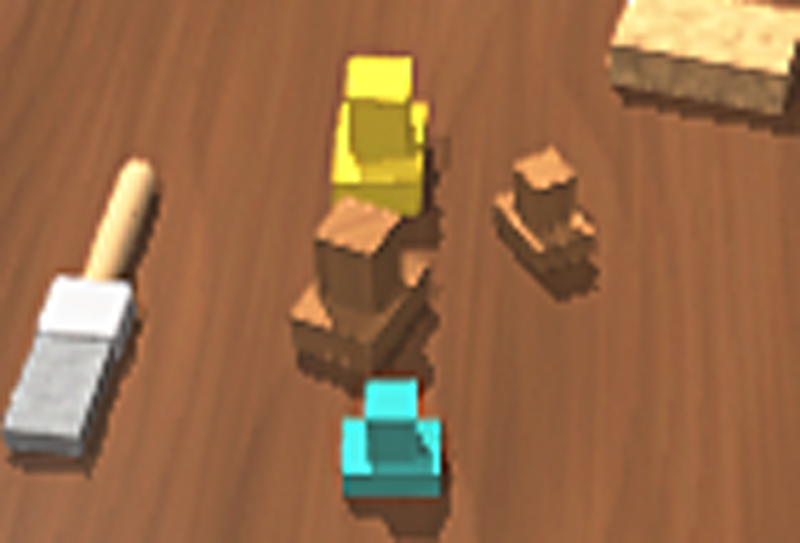

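View pics/ca.png

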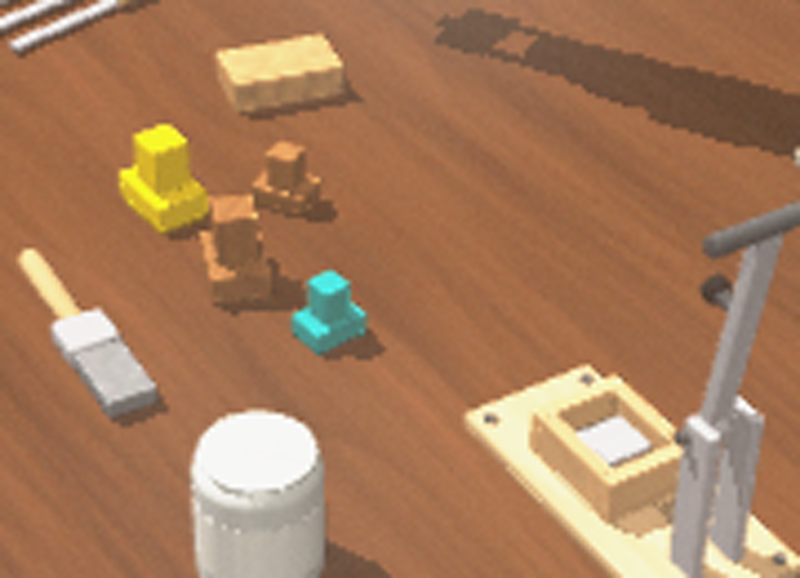

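Run:
```python
from h import *
s=800/140
for z,c in((.068,[(350,199),(407,213),(372,252),(317,238)]),(.026,[(292,318),(368,350),(430,268)]),(.0,[(300,360),(365,385),(433,322)])):
    P=[ray("side",185+u/s,120+v/s,z)[:2] for u,v in c]; print(z,np.array(P).round(3).tolist(),np.mean(P,0))
    for a,b in zip(P,P[1:]): print(np.linalg.norm(b-a),np.degrees(np.arctan2(*(b-a)[::-1])))
```

```text
0.068 [[0.601, -0.24], [0.572, -0.232], [0.587, -0.203], [0.614, -0.211]] [ 0.5935 -0.2214]
0.029773665535778544 163.4699556810979
0.032392890052859794 63.4471166508869
0.02835420216451559 -16.72449304699977
0.026 [[0.627, -0.198], [0.588, -0.179], [0.562, -0.239]] [ 0.592  -0.2052]
0.043706441594651445 153.42045734402353
0.06519633665192039 -113.35035649072731
0.0 [[0.624, -0.195], [0.59, -0.18], [0.559, -0.227]] [ 0.5909 -0.2008]
0.03700089208958727 156.01756624805526
0.05545421679515278 -123.17430001104202
```

>>> arm_command --xyz '[[0.3225,0.3405,-0.02],[0.3225,0.3405,-0.02],[0.3225,0.3405,-0.02],[0.3225,0.3405,-0.02],[0.3225,0.3405,-0.02],[0.3225,0.3405,-0.02],[0.3225,0.3405,-0.02],[0.3225,0.3405,-0.02],[0.3225,0.3405,-0.02],[0.3225,0.3405,-0.02],[0.3225,0.3405,-0.02],[0.3225,0.3405,-0.02],[0.3225,0.3405,-0.02],[0.3225,0.3405,-0.02],[0.3225,0.3405,-0.02],[0.3225,0.3405,-0.02]]' --rot '[[0,0,0.7],[0,0,0.7],[0,0,0.7],[0,0,0.7],[0,0,0.7],[0,0,0.7],[0,0,0.7],[0,0,0.7],[0,0,0.7],[0,0,0.7],[0,0,0.7],[0,0,0.7],[0,0,0.7],[0,0,0.7],[0,0,0.7],[0,0,0.7]]' --grip 1

```text
time: 2.43
ee_pos: [0.5934, -0.2243, 0.2027]
eef_rot: [0.84, 0.543, -0.0, 0.0]
ft_force: [-0.2, -0.2, -0.4]
width: 0.0871
grip_force: 0.0
```

```bash
cat >> h.py <<'E'
from scipy.spatial.transform import Rotation as R
def wray(m,u,v,z):
    T=np.array(m["T"]); a=np.array([(u-m["cx"])/m["fx"],(v-m["cy"])/m["fy"]]); t=np.linalg.norm(a); a=a/t*np.sin(t)
    d=T[:3,:3]@np.array([a[0],-a[1],-np.cos(t)]); o=T[:3,3]; return o+d*(z-o[2])/d[2]
def wpx(m,P):
    p=np.linalg.inv(np.array(m["T"]))@np.r_[P,1]; x,y,z=p[0],-p[1],-p[2]; h=np.hypot(x,y); t=np.arctan2(h,z)
    return m["fx"]*t*x/h+m["cx"], m["fy"]*t*y/h+m["cy"]
E
python3 - <<'E'
from h import *
s=r.read_state(); print(s["time"],s["ee_pos"],s["ft_force"],s["joint_positions"],R.from_quat(s["eef_rot"]).as_matrix()[:,0])
m=r.camera_model("wrist"); im=save("wrist","w1")
print(m["fx"],m["cx"],m["cy"],np.array(m["T"]))
for d in r.spot_point("foot","wrist"): print(d["conf"],w("wrist",d["at"]))
c=np.array(wpx(m,[.5935,-.222,.04])); print(c)
x0,y0=[int(max(0,min(q-150 if i==0 else q-115,l))) for i,(q,l) in enumerate(zip(c,(212,154)))]
print(x0,y0); k=im[y0:y0+230,x0:x0+300,::-1]; cv2.imwrite("pics/w1c.png",cv2.resize(k,None,fx=2.5,fy=2.5,interpolation=cv2.INTER_CUBIC))
E
```

```text
2.4333 [ 0.5934 -0.2243  0.2027] [-0.1752 -0.203  -0.4494] [ 0.5839  0.3909 -0.3884  1.4459  0.1499  1.3339 -0.2369] [ 0.4111  0.9116 -0.0009]
297.3186396354542 253.2359180831864 193.09431692262584 [[ 0.9115  0.399   0.0994  0.6198]
 [-0.4112  0.8843  0.2213 -0.1634]
 [ 0.0004 -0.2426  0.9701  0.3638]
 [ 0.      0.      0.      1.    ]]
0.89 [ 0.567  -0.1271  0.0004]
0.69 [ 0.593  -0.3383 -0.004 ]
0.67 [ 0.5036 -0.2938 -0.0063]
[253.2766 178.47  ]
103 63
```

View pics/w1c.png

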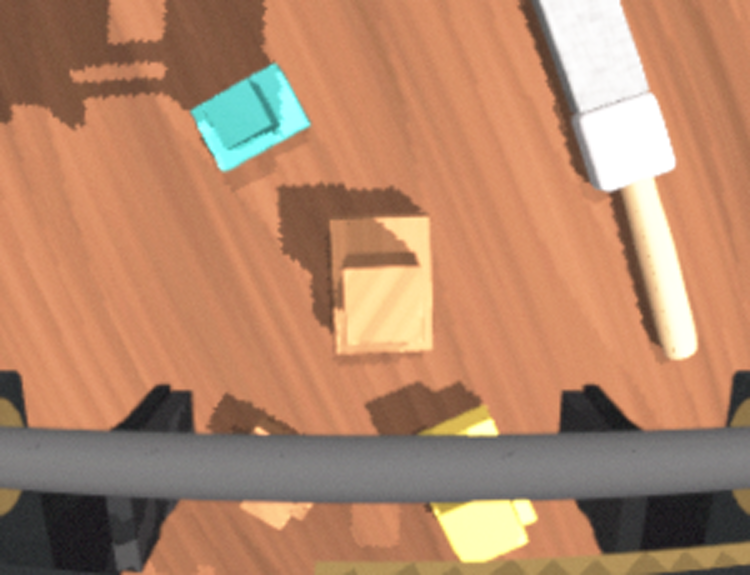

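Run:
```python
from h import *
m=r.camera_model("wrist")
for z,c in((.068,[(342,268),(418,265),(426,345),(346,349)]),(.026,[(330,219),(428,215),(433,351),(336,355)])):
    P=[wray(m,103+u/2.5,63+v/2.5,z)[:2] for u,v in c]; print(z,np.array(P).round(3).tolist(),np.mean(P,0))
    for a,b in zip(P,P[1:]+P[:1]): print(np.linalg.norm(b-a),np.degrees(np.arctan2(*(b-a)[::-1])))
```

```text
0.068 [[0.587, -0.203], [0.616, -0.215], [0.605, -0.247], [0.574, -0.235]] [ 0.5956 -0.2248]
0.03069635067905024 -21.949536193278405
0.03369206326834709 -107.86918110850787
0.03315574628560123 158.6922800554628
0.033978111291017965 67.94938700863794
0.026 [[0.587, -0.186], [0.628, -0.203], [0.605, -0.263], [0.562, -0.246]] [ 0.5957 -0.2242]
0.04471645408077128 -21.877266521787323
0.06445934655637901 -111.31095312744857
0.046010510429943585 158.17585301486093
0.06450220013004293 67.53918922734172
```

>>> arm_command --xyz '[[0.0014,-0.002,-0.04],[0.0014,-0.002,-0.08],[0.0014,-0.002,-0.12],[0.0014,-0.002,-0.155],[0.0014,-0.002,-0.159],[0.0014,-0.002,-0.159],[0.0014,-0.002,-0.159],[0.0014,-0.002,-0.159]]' --rot '[[0,0,0.042],[0,0,0.042],[0,0,0.042],[0,0,0.042],[0,0,0.042],[0,0,0.042],[0,0,0.042],[0,0,0.042]]'

```text
time: 3.2
ee_pos: [0.5974, -0.2251, 0.0467]
eef_rot: [0.828, 0.561, 0.001, 0.002]
ft_force: [0.8, 0.2, 0.4]
width: 0.0871
grip_force: 0.0
```

>>> arm_command --xyz '[[0,0,0],[0,0,0],[0,0,0],[0,0,0],[0,0,0],[0,0,0],[0,0,0],[0,0,0],[0,0,0],[0,0,0]]' --rot '[[0,0,0],[0,0,0],[0,0,0],[0,0,0],[0,0,0],[0,0,0],[0,0,0],[0,0,0],[0,0,0],[0,0,0]]' --grip 0 --squeeze 50

```text
time: 4.03
ee_pos: [0.5957, -0.2243, 0.0435]
eef_rot: [0.828, 0.561, 0.0, 0.0]
ft_force: [0.7, -0.4, 0.2]
width: 0.0314
grip_force: 50.0
```

>>> arm_command --xyz '[[0,0,0.04],[0,0,0.08],[0,0,0.1165],[-0.015,0.04,0.1165],[-0.03,0.08,0.1165],[-0.0957,0.2543,0.0965],[-0.0957,0.2543,0.0965],[-0.0957,0.2543,0.0965],[-0.0957,0.2543,0.0965],[-0.0957,0.2543,0.0965],[-0.0957,0.2543,0.0965],[-0.0957,0.2543,0.0965],[-0.0957,0.2543,0.0965],[-0.0957,0.2543,0.0965],[-0.0957,0.2543,0.0965],[-0.0957,0.2543,0.0965]]' --rot '[[0,0,0],[0,0,0],[0,0,0],[0,0,0.1],[0,0,0.2],[0,0,0.3805],[0,0,0.3805],[0,0,0.3805],[0,0,0.3805],[0,0,0.3805],[0,0,0.3805],[0,0,0.3805],[0,0,0.3805],[0,0,0.3805],[0,0,0.3805],[0,0,0.3805]]'

```text
time: 5.37
ee_pos: [0.5002, 0.0291, 0.14]
eef_rot: [0.707, 0.707, 0.0, -0.0]
ft_force: [-0.2, -0.9, -0.6]
width: 0.032
grip_force: 50.0
```

Run:
```python
from h import *
s=r.read_state(); print(s["time"],s["ee_pos"],s["ft_force"],s["width"],R.from_quat(s["eef_rot"]).as_matrix()[:,0])
m=r.camera_model("wrist"); im=save("wrist","w2")
print(np.array(m["T"]))
for l in("jig","pocket_mouth","clamp_hinge","clamp_foot","foot"):
  for d in r.spot_point(l,"wrist")[:2]: print(l,d["conf"],w("wrist",d["at"]))
c=np.array(wpx(m,[.4995,.115,.048])); print(c)
cv2.imwrite("pics/w2b.png",cv2.resize(im[:,:,::-1],(800,600),interpolation=cv2.INTER_CUBIC))
```

```text
5.3667 [0.5002 0.0291 0.14  ] [-0.2065 -0.8639 -0.558 ] 0.03203180631989212 [0.0001 1.     0.0001]
[[ 1.      0.0002  0.0001  0.4997]
 [-0.0002  0.9704  0.2416  0.0956]
 [-0.     -0.2416  0.9704  0.3012]
 [ 0.      0.      0.      1.    ]]
jig 0.73 [0.4982 0.1167 0.0008]
pocket_mouth 0.74 [0.4932 0.1186 0.0473]
foot 0.68 [0.4993 0.0317 0.0938]
[253.0368  97.7929]
```

View pics/w2b.png

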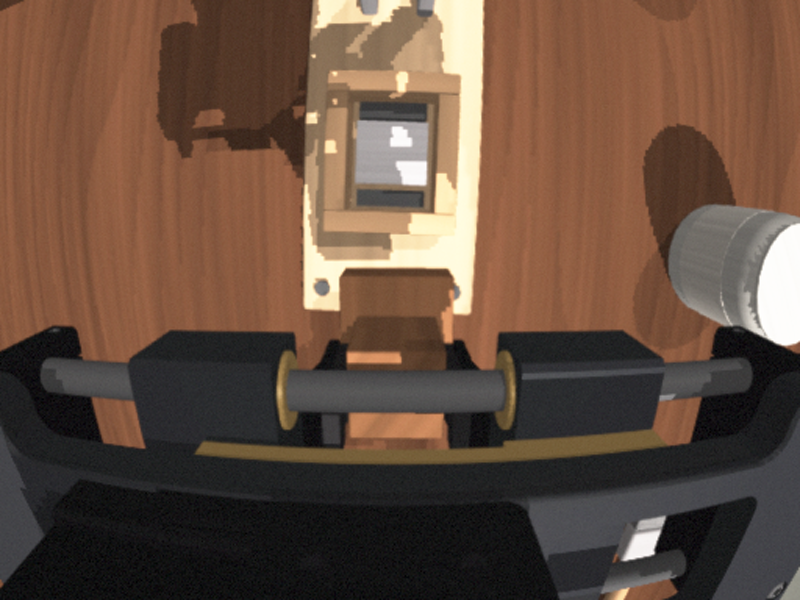

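Run:
```python
from h import *
im=cv2.imread("pics/w2.png")[38:158,190:320]; cv2.imwrite("pics/w2c.png",cv2.resize(im,None,fx=5,fy=5,interpolation=cv2.INTER_CUBIC))
```

```text
(no output)
```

View pics/w2c.png

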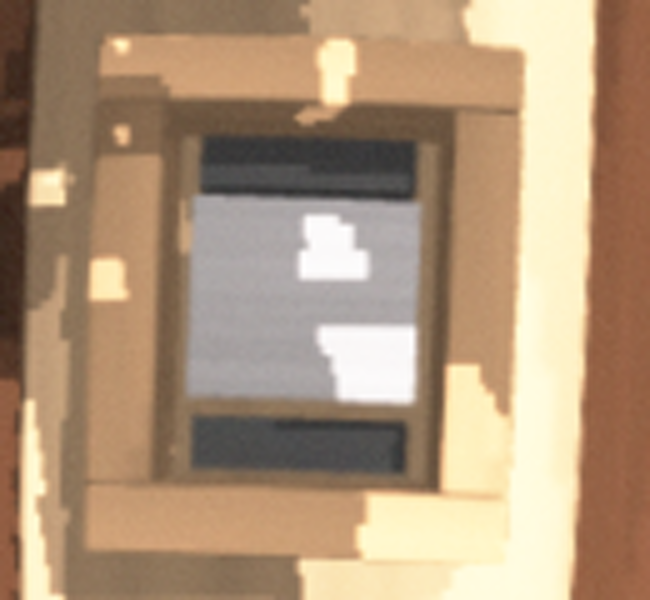

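Run:
```python
from h import *
m=r.camera_model("wrist")
for n,z,c in(("outer",.048,[(101,36),(523,50),(507,560),(86,548)]),("inner",.048,[(165,99),(456,110),(441,493),(152,480)])):
    P=[wray(m,190+(u+.5)/5-.5,38+(v+.5)/5-.5,z)[:2] for u,v in c]; print(n,np.array(P).round(4).tolist(),np.mean(P,0))
    for a,b in zip(P,P[1:]+P[:1]): print(np.linalg.norm(b-a),np.degrees(np.arctan2(*(b-a)[::-1])))
k=512/800
for u,v in((342,269),(452,269)):print("plinth front top",wray(m,u*k,v*k,.1225))
for u,v in((348,317),(443,317)):print("neck front top",wray(m,u*k,v*k,.1645))
print("TCP",r.read_state()["ee_pos"])
```

```text
outer [[0.4623, 0.1632], [0.534, 0.1606], [0.5318, 0.0718], [0.4595, 0.0739]] [0.4969 0.1174]
0.07174011479193469 -2.0556531178280526
0.08886238957444956 -91.47429506281428
0.0722751724505419 178.33784714513246
0.0893549471765246 88.18049671079804
inner [[0.4734, 0.1514], [0.5225, 0.1494], [0.5202, 0.0832], [0.4711, 0.0854]] [0.4968 0.1173]
0.0491545322229631 -2.311903447046389
0.06625306900099183 -91.98744937390775
0.04918467652659504 177.36444968831526
0.06597508487804536 87.98842010432267
plinth front top [0.4783 0.0651 0.1225]
plinth front top [0.5215 0.0651 0.1225]
neck front top [0.4847 0.0575 0.1645]
neck front top [0.5139 0.0575 0.1645]
TCP [0.5    0.0299 0.14  ]
```

Run:
```python
from h import *
m=r.camera_model("wrist"); print(np.array(m["T"])[:3,3]); T=np.array(m["T"]);T[:3,3]=[.4997,.0956,.3012];m=dict(m,T=T)
im=cv2.imread("pics/w2.png")
k=512/800
for z,v in((.1005,269),(.0965,269),(.1225,317)):
  for u in (342,452): print(z,wray(m,(u+.5)*k-.5,(v+.5)*k-.5,z))
ims=cv2.resize(im[150:250,200:310],None,fx=5,fy=5,interpolation=cv2.INTER_CUBIC); cv2.imwrite("pics/w2d.png",ims)
```

```text
[0.4993 0.0964 0.3012]
0.1005 [0.476  0.0605 0.1005]
0.1005 [0.5244 0.0606 0.1005]
0.0965 [0.4755 0.0598 0.0965]
0.0965 [0.5249 0.0599 0.0965]
0.1225 [0.4781 0.0449 0.1225]
0.1225 [0.5223 0.0449 0.1225]
```

View pics/w2d.png

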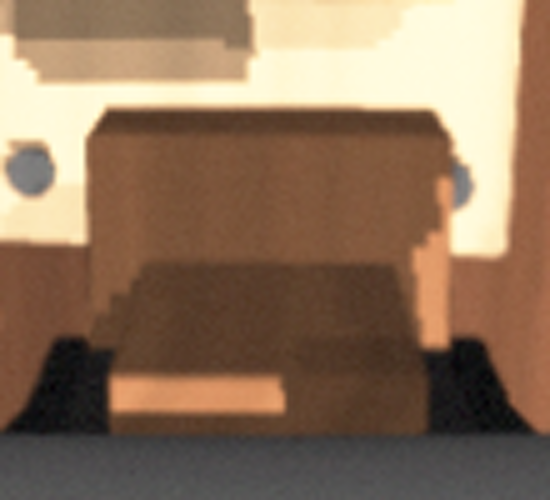

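Run:
```python
from h import *
m=r.camera_model("wrist"); T=np.array(m["T"]);T[:3,3]=[.4997,.0956,.3012];m=dict(m,T=T)
f=lambda u,v,z,ox,oy: wray(m,ox+(u+.5)/5-.5,oy+(v+.5)/5-.5,z)
for u,v,z in((88,133,.1225),(449,133,.1225),(142,264,.1225),(393,264,.1225),(108,375,.1645),(427,375,.1645),(107,108,.0985),(433,108,.0985)): print(z,f(u,v,z,200,150))
P=[f(u,v,.048,190,38) for u,v in ((101,36),(523,50),(507,560),(86,548),(165,99),(456,110),(441,493),(152,480))]
print(np.mean(P,0)); s=r.read_state(); print(s["ee_pos"],s["ft_force"],s["joint_positions"])
```

```text
0.1225 [0.4776 0.0618 0.1225]
0.1225 [0.522  0.0618 0.1225]
0.1225 [0.484  0.0451 0.1225]
0.1225 [0.5154 0.0451 0.1225]
0.1645 [0.4841 0.0456 0.1645]
0.1645 [0.5153 0.0456 0.1645]
0.0985 [0.4774 0.0607 0.0985]
0.0985 [0.5226 0.0608 0.0985]
[0.4972 0.1166 0.048 ]
[0.5    0.0299 0.14  ] [-0.7439  0.5019 -0.9615] [ 0.4186  0.1767 -0.6172  1.8614  0.1123  1.138  -0.2372]
```

>>> arm_command --xyz '[[-0.0027,0.03,0],[-0.0027,0.06,0],[-0.0027,0.08,0],[-0.0027,0.0864,-0.01],[-0.0027,0.0864,-0.025],[-0.0027,0.0864,-0.035],[-0.0027,0.0864,-0.035],[-0.0027,0.0864,-0.035],[-0.0027,0.0864,-0.035],[-0.0027,0.0864,-0.035]]' --rot '[[0,0,-0.035],[0,0,-0.035],[0,0,-0.035],[0,0,-0.035],[0,0,-0.035],[0,0,-0.035],[0,0,-0.035],[0,0,-0.035],[0,0,-0.035],[0,0,-0.035]]'

```text
time: 6.5
ee_pos: [0.4978, 0.116, 0.1057]
eef_rot: [0.719, 0.695, 0.0, 0.0]
ft_force: [0.4, -0.6, -0.7]
width: 0.032
grip_force: 50.0
```

Run:
```python
from h import *
s=r.read_state(); print(s["time"],s["ee_pos"],s["ft_force"],s["torque"])
m=r.camera_model("wrist"); im=save("wrist","w3"); print(np.array(m["T"])[:3,3])
b=save("side","s3"); c=save("scene","c3")
def cr(i,x,y,wd,h): return cv2.resize(i[y:y+h,x:x+wd,::-1],(400,300),interpolation=cv2.INTER_CUBIC)
cv2.imwrite("pics/m3.png",np.vstack([np.hstack([cr(im,150,80,200,150),cr(im,156,0,200,150)]),np.hstack([cr(b,220,200,120,90),cr(c,260,190,100,75)])]))
```

```text
6.5 [0.4978 0.116  0.1057] [ 0.4235 -0.6244 -0.7351] [-0.003  -0.1413 -0.0045]
[0.4993 0.1825 0.2669]
```

View pics/m3.png

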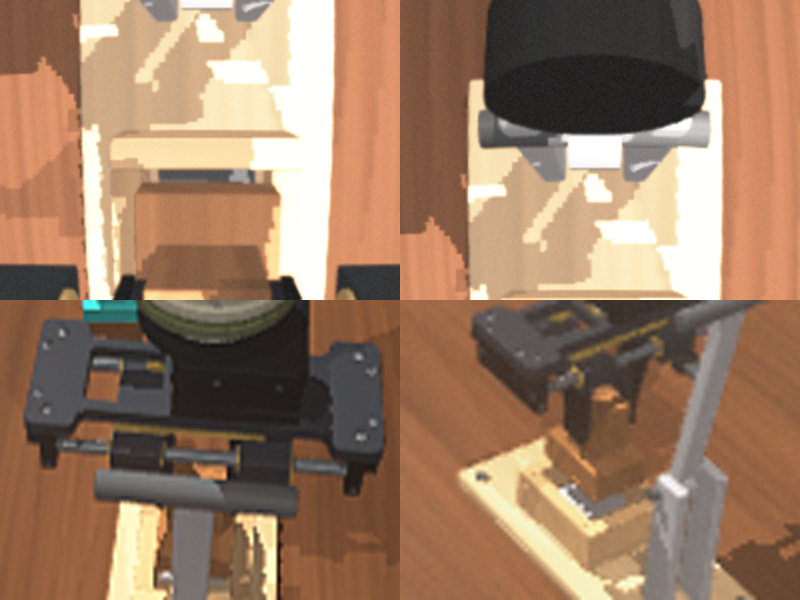

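Run:
```python
from h import *
m=r.camera_model("wrist"); T=np.array(m["T"]);print(T[:3,3], r.read_state()["ee_pos"]);T[:3,3]=[.4993,.1825,.2669];m=dict(m,T=T)
f=lambda u,v,z: wray(m,150+(u+.5)/2-.5,80+(v+.5)/2-.5,z)[:2]
o=[f(110,137,.048),f(299,135,.048)]; p=[f(135,192,.0882),f(280,190,.0882)]
i=[f(110,168,.048),f(299,167,.048)]
ux=np.array([np.cos(np.radians(88)),np.sin(np.radians(88))])
for n,q,d in(("outer",o,.0455),("inner",i,.0335),("plinth",p,.032)): c=np.mean(q,0); print(n,q,c-d*ux)
```

```text
[0.4991 0.1827 0.2668] [0.4976 0.1162 0.1056]
outer [array([0.4628, 0.1635]), array([0.533 , 0.1619])] [0.4963 0.1172]
inner [array([0.4621, 0.1519]), array([0.5329, 0.1498])] [0.4963 0.1174]
plinth [array([0.4762, 0.1497]), array([0.5208, 0.1488])] [0.4974 0.1173]
```

>>> arm_command --xyz '[[-0.0006,0,-0.004],[-0.0006,0,-0.008],[-0.0006,0,-0.01],[-0.0006,0,-0.012],[-0.0006,0,-0.014],[-0.0006,0,-0.016],[-0.0006,0,-0.018],[-0.0006,0,-0.018],[-0.0006,0,-0.018],[-0.0006,0,-0.018]]' --rot '[[0,0,0],[0,0,0],[0,0,0],[0,0,0],[0,0,0],[0,0,0],[0,0,0],[0,0,0],[0,0,0],[0,0,0]]'

```text
time: 7.48
ee_pos: [0.4967, 0.1164, 0.0871]
eef_rot: [0.719, 0.695, 0.0, 0.0]
ft_force: [0.1, 0.9, -0.9]
width: 0.0315
grip_force: 50.0
```

>>> arm_command --xyz '[[0,0,-0.001],[0,0,-0.002],[0,0,-0.003],[0,0,-0.004],[0,0,-0.005],[0,0,-0.006],[0,0,-0.006],[0,0,-0.006]]' --rot '[[0,0,0],[0,0,0],[0,0,0],[0,0,0],[0,0,0],[0,0,0],[0,0,0],[0,0,0]]'

```text
time: 8.15
ee_pos: [0.4966, 0.1164, 0.081]
eef_rot: [0.719, 0.695, 0.0, -0.0]
ft_force: [0.3, 0.4, -1.9]
width: 0.032
grip_force: 50.0
```

>>> arm_command --xyz '[[0,0,-0.001],[0,0,-0.002],[0,0,-0.003],[0,0,-0.003],[0,0,-0.003],[0,0,-0.003]]' --rot '[[0,0,0],[0,0,0],[0,0,0],[0,0,0],[0,0,0],[0,0,0]]'

```text
time: 8.65
ee_pos: [0.4968, 0.1164, 0.0784]
eef_rot: [0.719, 0.695, 0.0, 0.0]
ft_force: [-1.8, -1.1, 5.2]
width: 0.0315
grip_force: 50.0
```

>>> arm_command --xyz '[[0,0,-0.0005],[0,0,-0.001],[0,0,-0.0015],[0,0,-0.0015],[0,0,-0.0015]]' --rot '[[0,0,0],[0,0,0],[0,0,0],[0,0,0],[0,0,0]]'

```text
time: 9.07
ee_pos: [0.4968, 0.1164, 0.0768]
eef_rot: [0.719, 0.695, 0.0, 0.0]
ft_force: [-1.5, -0.3, 4.8]
width: 0.0316
grip_force: 50.0
```

>>> arm_command --xyz '[[0,0,-0.0005],[0,0,-0.001],[0,0,-0.001],[0,0,-0.001]]' --rot '[[0,0,0],[0,0,0],[0,0,0],[0,0,0]]'

```text
time: 9.4
ee_pos: [0.4967, 0.1164, 0.0757]
eef_rot: [0.719, 0.695, 0.0, 0.0]
ft_force: [-1.0, -1.6, 5.7]
width: 0.0314
grip_force: 50.0
```

>>> arm_command --xyz '[[0,0,-0.0006],[0,0,-0.0012],[0,0,-0.0012],[0,0,-0.0012]]' --rot '[[0,0,0],[0,0,0],[0,0,0],[0,0,0]]'

```text
time: 9.73
ee_pos: [0.4967, 0.1164, 0.0745]
eef_rot: [0.719, 0.695, 0.0, 0.0]
ft_force: [-1.2, -0.1, 4.8]
width: 0.0313
grip_force: 50.0
```

>>> arm_command --xyz '[[0,0,-0.0006],[0,0,-0.0012],[0,0,-0.0012],[0,0,-0.0012]]' --rot '[[0,0,0],[0,0,0],[0,0,0],[0,0,0]]'

```text
time: 10.07
ee_pos: [0.4968, 0.1164, 0.0733]
eef_rot: [0.719, 0.695, 0.0, 0.0]
ft_force: [-0.8, -0.1, 5.1]
width: 0.0314
grip_force: 50.0
```

>>> arm_command --xyz '[[0,0,-0.0006],[0,0,-0.0012],[0,0,-0.0012],[0,0,-0.0012]]' --rot '[[0,0,0],[0,0,0],[0,0,0],[0,0,0]]'

```text
time: 10.4
ee_pos: [0.4967, 0.1164, 0.0721]
eef_rot: [0.719, 0.695, 0.0, 0.0]
ft_force: [-1.2, 0.4, 4.7]
width: 0.0313
grip_force: 50.0
```

>>> arm_command --xyz '[[0,0,-0.0006],[0,0,-0.0012],[0,0,-0.0012],[0,0,-0.0012]]' --rot '[[0,0,0],[0,0,0],[0,0,0],[0,0,0]]'

```text
time: 10.73
ee_pos: [0.4967, 0.1164, 0.0708]
eef_rot: [0.719, 0.695, 0.0, 0.0]
ft_force: [-1.6, -1.0, 4.2]
width: 0.0314
grip_force: 50.0
```

>>> arm_command --xyz '[[0,0,-0.0006],[0,0,-0.0012],[0,0,-0.0012],[0,0,-0.0012]]' --rot '[[0,0,0],[0,0,0],[0,0,0],[0,0,0]]'

```text
time: 11.07
ee_pos: [0.4967, 0.1164, 0.0696]
eef_rot: [0.719, 0.695, 0.0, 0.0]
ft_force: [-1.4, -0.4, 5.3]
width: 0.0318
grip_force: 50.0
```

>>> arm_command --xyz '[[0,0,-0.0006],[0,0,-0.0012],[0,0,-0.0012],[0,0,-0.0012]]' --rot '[[0,0,0],[0,0,0],[0,0,0],[0,0,0]]'

```text
time: 11.4
ee_pos: [0.4968, 0.1164, 0.0687]
eef_rot: [0.719, 0.695, 0.0, 0.0]
ft_force: [-2.8, -0.2, 8.0]
width: 0.032
grip_force: 50.0
```

>>> arm_command --xyz '[[0,0,-0.0002],[0,0,-0.0004],[0,0,-0.0004],[0,0,-0.0004]]' --rot '[[0,0,0],[0,0,0],[0,0,0],[0,0,0]]'

```text
time: 11.73
ee_pos: [0.4968, 0.1164, 0.0687]
eef_rot: [0.719, 0.695, 0.0, 0.0]
ft_force: [-4.7, -0.5, 13.6]
width: 0.0319
grip_force: 50.0
```

>>> arm_command --xyz '[[0,0,-0.0002],[0,0,-0.0005],[0,0,-0.0005],[0,0,-0.0005],[0,0,-0.0005],[0,0,-0.0005],[0,0,-0.0005]]' --rot '[[0,0,0],[0,0,0],[0,0,0],[0,0,0],[0,0,0],[0,0,0],[0,0,0]]'

```text
time: 12.32
ee_pos: [0.4969, 0.1164, 0.0686]
eef_rot: [0.719, 0.695, -0.0, 0.0]
ft_force: [-6.3, -1.4, 19.7]
width: 0.0318
grip_force: 50.0
```

>>> arm_command --xyz '[[0,0,-0.0001],[0,0,-0.0001],[0,0,-0.0001],[0,0,-0.0001],[0,0,-0.0001],[0,0,0.0005],[0,0,0.001],[0,0,0.0013],[0,0,0.0013]]' --rot '[[0,0,0],[0,0,0],[0,0,0],[0,0,0],[0,0,0],[0,0,0],[0,0,0],[0,0,0],[0,0,0]]'

```text
time: 13.07
ee_pos: [0.4967, 0.1164, 0.0687]
eef_rot: [0.719, 0.695, 0.0, 0.0]
ft_force: [-2.0, -0.7, 3.4]
width: 0.0316
grip_force: 50.0
```

>>> arm_command --xyz '[[0,0,0],[0,0,0],[0,0,0],[0,0,0],[0,0,0],[0,0,0],[0,0,0.03],[0,0,0.06],[0,0,0.1],[0,0,0.1],[0,0,0.1]]' --rot '[[0,0,0],[0,0,0],[0,0,0],[0,0,0],[0,0,0],[0,0,0],[0,0,0],[0,0,0],[0,0,0],[0,0,0],[0,0,0]]' --grip 1

```text
time: 13.98
ee_pos: [0.498, 0.1167, 0.1709]
eef_rot: [0.719, 0.695, 0.002, 0.002]
ft_force: [0.7, -0.1, -0.6]
width: 0.0864
grip_force: 0.0
```

Run:
```python
from h import *
s=r.read_state(); print(s["time"],s["ee_pos"],s["ft_force"],s["joint_positions"])
m=r.camera_model("wrist"); im=save("wrist","w4"); print(np.array(m["T"])[:3,3])
for l in ("foot","clamp_foot","clamp_handle","clamp_hinge"):
  for d in r.spot_point(l,"wrist")[:2]: print("wrist",l,d["conf"],w("wrist",d["at"]))
for c in("side","scene"):
  i=save(c,c+"4")
  for l in ("foot","clamp_handle","clamp_foot","clamp_hinge"):
    for d in r.spot_point(l,c)[:4]: print(c,l,round(d["conf"],2),w(c,d["at"]))
```

```text
13.9833 [0.498  0.1167 0.1709] [ 0.7313 -0.0748 -0.5908] [ 0.3036  0.1753 -0.6801  1.8006  0.1194  1.2022 -0.4453]
[0.4989 0.1832 0.3321]
wrist foot 0.68 [0.496  0.1197 0.0209]
wrist clamp_foot 0.61 [0.4992 0.1941 0.214 ]
side foot 0.68 [ 0.5998 -0.3381 -0.0026]
side foot 0.6 [ 0.5715 -0.1287 -0.0044]
side foot 0.59 [0.4971 0.1194 0.0249]
side clamp_handle 0.89 [0.5021 0.236  0.2907]
side clamp_hinge 0.58 [0.5007 0.2106 0.1184]
scene foot 0.62 [ 0.5052 -0.2975  0.0051]
scene foot 0.62 [ 0.5724 -0.1271  0.0038]
scene foot 0.61 [0.4971 0.1153 0.0267]
scene foot 0.51 [ 0.595  -0.3375  0.0014]
scene clamp_handle 0.85 [0.4976 0.2349 0.2909]
scene clamp_foot 0.97 [0.4988 0.189  0.2229]
scene clamp_hinge 0.75 [0.4976 0.2102 0.1219]
scene clamp_hinge 0.64 [0.4996 0.1893 0.2242]
```

>>> arm_command --xyz '[[0,0,0.04],[0,0,0.08],[0,0,0.12],[0,0,0.165],[0,0,0.165],[0.005,0.04,0.165],[0.005,0.08,0.165],[0.005,0.12,0.165],[0.005,0.145,0.165],[0.005,0.145,0.165],[0.005,0.145,0.165],[0.005,0.145,0.14],[0.005,0.145,0.107],[0.005,0.145,0.107],[0.005,0.145,0.107],[0.005,0.145,0.107]]' --rot '[[0,0,0],[0,0,0],[0,0,0],[0,0,0],[0,0,0],[0,0,0],[0,0,0],[0,0,0],[0,0,0],[0,0,0],[0,0,0],[0,0,0],[0,0,0],[0,0,0],[0,0,0],[0,0,0]]' --grip 0.57

```text
time: 16.07
ee_pos: [0.5024, 0.2608, 0.2775]
eef_rot: [0.719, 0.695, 0.001, 0.0]
ft_force: [-0.9, 0.1, 1.1]
width: 0.0496
grip_force: 0.0
```

Run:
```python
from h import *
s=r.read_state(); print(s["time"],s["ee_pos"],s["ft_force"],s["width"])
b=save("side","s5"); c=save("scene","c5")
for cm in("side","scene"):
  for l in ("clamp_handle","clamp_hinge"):
    for d in r.spot_point(l,cm)[:2]: print(cm,l,round(d["conf"],2),w(cm,d["at"]))
def cr(i,x,y,wd,h): return cv2.resize(i[y:y+h,x:x+wd,::-1],(400,300),interpolation=cv2.INTER_CUBIC)
cv2.imwrite("pics/m5.png",np.hstack([cr(b,180,190,200,150),cr(c,250,120,160,120)]))
```

```text
16.0667 [0.5024 0.2608 0.2775] [-0.8682  0.0674  1.0841] 0.04962740087664921
side clamp_handle 0.64 [0.5029 0.2339 0.2895]
side clamp_hinge 0.64 [0.4995 0.2089 0.1194]
scene clamp_handle 0.74 [0.4971 0.2351 0.2916]
scene clamp_hinge 0.78 [0.5007 0.2081 0.1216]
```

View pics/m5.png

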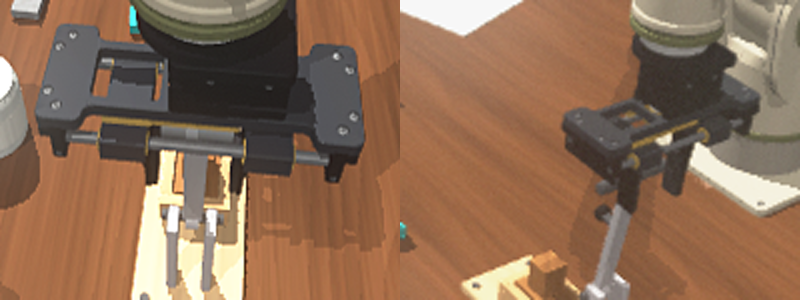

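>>> arm_command --xyz '[[0,-0.012,0],[-0.001,-0.024,0],[-0.001,-0.035,0],[-0.0015,-0.045,0],[-0.002,-0.056,-0.002],[-0.0025,-0.067,-0.004],[-0.003,-0.0784,-0.0065],[-0.003,-0.089,-0.01],[-0.0035,-0.1,-0.014],[-0.004,-0.11,-0.0185],[-0.004,-0.121,-0.025],[-0.0045,-0.1318,-0.0315],[-0.005,-0.142,-0.039],[-0.005,-0.1513,-0.0465],[-0.005,-0.1513,-0.0465],[-0.005,-0.1513,-0.0465]]' --rot '[[0,0,0],[0,0,0],[0,0,0],[0,0,0],[0,0,0],[0,0,0],[0,0,0],[0,0,0],[0,0,0],[0,0,0],[0,0,0],[0,0,0],[0,0,0],[0,0,0],[0,0,0],[0,0,0]]'

```text
time: 17.7
ee_pos: [0.4964, 0.1092, 0.2287]
eef_rot: [0.719, 0.695, -0.001, -0.0]
ft_force: [0.0, 0.8, 0.5]
width: 0.0495
grip_force: 0.0
```

Run:
```python
from h import *
s=r.read_state(); print(s["time"],s["ee_pos"],s["ft_force"],s["width"])
for cm in("side","scene"):
  save(cm,cm+"6")
  for l in ("clamp_handle","clamp_foot"):
    for d in r.spot_point(l,cm)[:2]:
      p=w(cm,d["at"]); print(cm,l,round(d["conf"],2),p,"theta",np.arctan2(p[2]-.121,.2114-p[1]))
```

```text
17.7 [0.4964 0.1092 0.2287] [0.0261 0.7588 0.5401] 0.049509225139828174
side clamp_handle 0.75 [0.4986 0.0909 0.2377] theta 0.7690378507798425
side clamp_foot 0.61 [0.5008 0.0914 0.2402] theta 0.7822646572344669
scene clamp_handle 0.65 [0.5006 0.2127 0.122 ] theta 2.474525403992245
scene clamp_handle 0.56 [0.4922 0.0886 0.2402] theta 0.7703414901562925
scene clamp_foot 0.58 [0.4959 0.1159 0.1644] theta 0.4270692994396814
```

>>> arm_command --xyz '[[0,0.006,0.005],[0,0.006,0.025],[0,0.006,0.042],[0,0.006,0.042],[0,-0.01,0.042],[-0.001,-0.022,0.042],[-0.001,-0.022,0.042],[-0.001,-0.024,0.03]]' --rot '[[0,0,0],[0,0,0],[0,0,0],[0,0,0],[0,0,0],[0,0,0],[0,0,0],[0,0,0]]'

```text
time: 18.67
ee_pos: [0.4966, 0.0869, 0.2608]
eef_rot: [0.719, 0.695, 0.001, 0.001]
ft_force: [1.0, -0.6, 0.3]
width: 0.0497
grip_force: 0.0
```

>>> arm_command --xyz '[[0,-0.001,-0.008],[0,-0.002,-0.014],[0,-0.004,-0.021],[0,-0.009,-0.028],[0,-0.014,-0.035],[0,-0.0185,-0.042],[0,-0.023,-0.049],[-0.001,-0.0265,-0.057],[-0.001,-0.03,-0.0645],[-0.001,-0.033,-0.0725],[-0.001,-0.036,-0.0805],[-0.001,-0.038,-0.089],[-0.001,-0.04,-0.097],[-0.001,-0.0415,-0.103],[-0.001,-0.0425,-0.108],[-0.001,-0.0425,-0.11],[-0.001,-0.0425,-0.11],[-0.001,-0.0425,-0.11]]' --rot '[[0,0,0],[0,0,0],[0,0,0],[0,0,0],[0,0,0],[0,0,0],[0,0,0],[0,0,0],[0,0,0],[0,0,0],[0,0,0],[0,0,0],[0,0,0],[0,0,0],[0,0,0],[0,0,0],[0,0,0],[0,0,0]]'

```text
time: 20.17
ee_pos: [0.4947, 0.0438, 0.1494]
eef_rot: [0.719, 0.695, 0.0, -0.0]
ft_force: [-0.1, 0.1, -0.7]
width: 0.0495
grip_force: 0.0
```

Run:
```python
from h import *
s=r.read_state(); print(s["time"],s["ee_pos"],s["ft_force"],s["width"])
for cm in("side","scene"):
  save(cm,cm+"7")
  for l in ("clamp_handle","clamp_foot"):
    for d in r.spot_point(l,cm)[:2]:
      p=w(cm,d["at"]); print(cm,l,round(d["conf"],2),p,"theta",np.arctan2(p[2]-.121,.2114-p[1]))
```

```text
20.1667 [0.4947 0.0438 0.1494] [-0.0525  0.1023 -0.7245] 0.049538310130366546
side clamp_handle 0.7 [ 0.7421  0.056  -0.0017] theta -0.6684083623885524
side clamp_handle 0.57 [0.4952 0.0424 0.1401] theta 0.11239087353667264
side clamp_foot 0.67 [0.4996 0.2087 0.1178] theta -0.8683496909861929
side clamp_foot 0.64 [0.5003 0.1075 0.0983] theta -0.21504487225981517
scene clamp_handle 0.66 [0.4905 0.0425 0.1399] theta 0.11148865208732338
scene clamp_handle 0.52 [ 0.7396  0.0509 -0.0001] theta -0.6463447232741206
scene clamp_foot 0.61 [0.4978 0.1096 0.1049] theta -0.15721299489948193
```

>>> arm_command --xyz '[[0,-0.0003,-0.003],[0,-0.0006,-0.006],[0,-0.001,-0.009],[0,-0.001,-0.011],[0,-0.001,-0.011],[0,-0.001,-0.011]]' --rot '[[0,0,0],[0,0,0],[0,0,0],[0,0,0],[0,0,0],[0,0,0]]'

```text
time: 20.97
ee_pos: [0.4945, 0.0426, 0.138]
eef_rot: [0.719, 0.695, -0.0, -0.0]
ft_force: [0.1, 0.4, 0.4]
width: 0.0495
grip_force: 0.0
```

>>> arm_command --xyz '[[0,0,-0.001],[0,0,-0.002],[0,0,-0.002],[0,0,-0.002]]' --rot '[[0,0,0],[0,0,0],[0,0,0],[0,0,0]]'

```text
time: 21.3
ee_pos: [0.4946, 0.0426, 0.1362]
eef_rot: [0.719, 0.695, 0.0, -0.0]
ft_force: [0.6, 0.1, -0.2]
width: 0.05
grip_force: 0.0
```

>>> arm_command --xyz '[[0,0,-0.0007],[0,0,-0.0014],[0,0,-0.0014],[0,0,-0.0014]]' --rot '[[0,0,0],[0,0,0],[0,0,0],[0,0,0]]'

```text
time: 21.63
ee_pos: [0.4947, 0.0426, 0.1349]
eef_rot: [0.719, 0.695, 0.0, 0.0]
ft_force: [-0.6, 0.2, 0.4]
width: 0.0497
grip_force: 0.1
```

>>> arm_command --xyz '[[0,0,-0.0005],[0,0,-0.001],[0,0,-0.001],[0,0,-0.001]]' --rot '[[0,0,0],[0,0,0],[0,0,0],[0,0,0]]'

```text
time: 21.97
ee_pos: [0.4948, 0.0425, 0.1343]
eef_rot: [0.719, 0.695, 0.0, 0.0]
ft_force: [-2.0, -0.4, 6.3]
width: 0.0496
grip_force: 3.0
```

>>> arm_command --xyz '[[0,0,0.001],[0,0,0.003],[0,0,0.02],[0,0,0.06],[0,0,0.1],[0,0,0.13],[0,-0.04,0.15],[0,-0.08,0.15],[0,-0.12,0.15],[0,-0.12,0.15],[0,-0.12,0.15],[0,-0.12,0.15]]' --rot '[[0,0,0],[0,0,0],[0,0,0],[0,0,0],[0,0,0],[0,0,0],[0,0,0],[0,0,0],[0,0,0],[0,0,0],[0,0,0],[0,0,0]]'

```text
time: 22.97
ee_pos: [0.4946, -0.077, 0.2837]
eef_rot: [0.719, 0.695, 0.0, -0.0]
ft_force: [0.0, -0.1, -0.9]
width: 0.0497
grip_force: 0.0
```

Run:
```python
from h import *
s=r.read_state(); print(s["time"],s["ee_pos"],s["ft_force"],s["width"])
ims=[]
for cm in("side","scene"):
  i=save(cm,cm+"8"); c=[int(q) for q in px(cm,[.498,.12,.1])]; ims.append(cv2.resize(i[c[1]-45:c[1]+45,c[0]-60:c[0]+60,::-1],(400,300),interpolation=cv2.INTER_CUBIC))
  for l in ("clamp_handle","clamp_foot","foot"):
    for d in r.spot_point(l,cm)[:3]:
      p=w(cm,d["at"]); print(cm,l,round(d["conf"],2),p,"theta",np.arctan2(p[2]-.121,.2114-p[1]))
cv2.imwrite("pics/m8.png",np.hstack(ims))
```

```text
22.9667 [ 0.4946 -0.077   0.2837] [ 0.0301 -0.0923 -0.9144] 0.04969753163011688
side clamp_handle 0.64 [ 0.7245  0.2963 -0.0018] theta -2.1760324588517532
side clamp_handle 0.6 [0.4969 0.0411 0.13  ] theta 0.05299269507763312
side clamp_foot 0.65 [0.5006 0.1111 0.0881] theta -0.3169714987013763
side foot 0.74 [0.4953 0.1223 0.0224] theta -0.8357727048908518
side foot 0.72 [ 0.5063 -0.2954 -0.0004] theta -0.2351776554421018
side foot 0.65 [ 0.5996 -0.338   0.0006] theta -0.21569989244706836
scene clamp_handle 0.6 [0.4913 0.0397 0.1271] theta 0.035378368858787285
scene clamp_handle 0.47 [0.4957 0.1076 0.097 ] theta -0.22773806745608838
scene clamp_foot 0.81 [0.496  0.1113 0.0956] theta -0.24866719079878935
scene foot 0.63 [ 0.5705 -0.128   0.0027] theta -0.3353804474647251
scene foot 0.61 [ 0.5983 -0.3417  0.0021] theta -0.21175614320576058
scene foot 0.57 [0.4992 0.1174 0.027 ] theta -0.7854541303965878
```

View pics/m8.png

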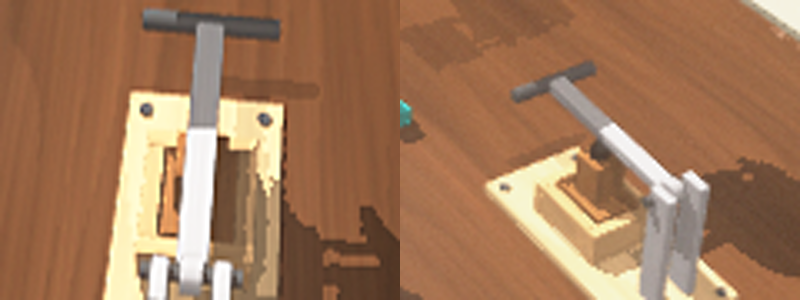

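The clamp is level over the pocket at about 0.04 rad, with its pad resting on the neck. The foot sits in the pocket and the gripper is clear, so I'm handing the job in.

```bash
python3 -c "
from bench import r
print(r.close_job())"
```

```text
the job is handed in; nothing more can be done
None
```

The foot was pressed onto the depth stop with about 20 N while the clamp was open, the clamp is closed with its pad resting on the foot, and the job is handed in; the hand-in returned no verdict.

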